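Re-zero the ring comparator behind its sliding guard

TASK

Re-zero the white ring comparator that stands on the granite plate: slide its clear guard window fully open by the orange tab, press the green zero key all the way down without pressing the red erase key, then slide the guard fully shut again. Leave the other tools on the plate where they are.

Things in the scene. Friction and masses are not known exactly. Their poses are not given: they have to be found in the camera images.
- case: White comparator housing, 180 (x) x 360 (y) x 60 mm, fixed on the granite plate (its top 120 mm above the table). Origin: centre of its underside, z up. The +y half is an open-topped bay (156 mm in x, y 0 to 172 mm) holding two keys and, at x 38, y 88 mm, a fixed steel ring whose top is 44 mm up. The -y half is a closed deck. Tracks on the two long edges rise to 70 mm.
- guard (a joint): The clear guard window with black edges, 164 x 175 x 6 mm, sliding on the tracks along the case's y. Value in m: 0 = fully shut over the bay (against its stop), grows as it slides toward the case's -y, 0.160 = fully open over the deck (against its stop). It needs about 3 to 4 N to slide and stays where it is left.
- guard_tab (a point): Middle of the top of the orange upright tab in the middle of the guard: 60 mm along the case's x, 12 mm thick along y, standing 36 mm above the window. Can be pushed from either side or pinched. In the case's frame it lies at x 0, y 85 mm when shut and -75 mm when fully open, 103 mm up (the window's top 67 mm up).
- zero_top (a point): Centre of the top of the green zero key, round, 26 mm across, in a black housing on the bay floor. It lies in the bay on the side x = -40 mm of the case, with y near 55 or 120 mm (the two keys may swap places).
- zero (a joint): How far the green key is pressed, m: 0 = up, 0.006 = fully down; a spring returns it; fully down takes about 5 N.
- erase_top (a point): Centre of the top of the red erase key, same size and make as the green one, in the other key place about 65 mm away.
- erase (a joint): How far the red key is pressed, m: 0 = up, 0.006 = fully down.
- angle_gauge: Loose bystander: matte dark steel angle gauge, 100 x 24 x 70 mm, on the plate; origin at the centre of its underside.
- block_holder: Loose bystander: green plastic gauge-block holder, 120 x 44 x 40 mm, on the plate; origin at the centre of its underside.
- ejector_pin: Loose bystander: bright steel ejector pin, 157 mm long, 16 mm head, lying at the far edge of the plate; origin under its middle.
- depth_rod: Loose bystander: brass depth rod 160 mm long with a 44 mm cross-bar, 18 mm high, lying at the far edge of the plate; origin under its cross-bar.

How it is judged:
By the outcome, as a careful person would: the job done as asked, in the order asked, and still so for the second after the job is handed in, with the robot touching nothing.
It also fails if it takes over 48 s, if anything falls off the work surface, if the arm or the gripper's body presses on something with over 40 N, if the wrist force passes 120 N, or if a joint passes its speed limit or range.

ROBOT

A 7-joint arm with a two-finger parallel gripper is mounted at the origin on the work surface. World frame = base frame: x ahead of the robot, y to its left, z up, the work surface at z = 0. Lengths are in m, angles in rad, forces in N, time in s.
With the tool pointing down it reaches from about 0.425 to 1.025 m from the base axis. Payload 9.4 kg.
Tool frame: the origin (TCP) lies midway between the tips of the shut fingers; the grasp point (between the pads) lies 19 mm behind it; z points along the fingers, y is the line along which they close (so a half turn about z gives the same grasp; the last joint's range is limited). The gripper opens to 93 mm and grips with 3 to 60 N. Pads are 15 mm wide; open, the fingers measure 128 mm over their backs; the gripper's body (75 mm by 188 mm) begins 65 mm behind the grasp point.
Start: joints at [1.239, 0.599, -0.003, 1.599, 0.002, 0.943, -0.08], TCP at [0.183, -0.702, 0.219] pointing down, gripper open.
Joint ranges: [-2.57, 2.57], [-0.35, 1.97], [-1.29, 1.29], [0.11, 2.56], [-1.05, 4.19], [0.11, 1.86], [-2.63, 2.63]. Speed limits (rad/s): [2.22, 2.22, 3.01, 3.01, 3.14, 3.14, 3.14].

INTERFACE

Orientations are given as a 3x3 rotation matrix whose columns are the frame's x, y, z axes.
In Python, from cell import get_obs, snapshot, get_calibration, hand_in, regions_of, pinpoint gives the robot as it stands.
- The arm moves only by the shell command python3 -m jog 'ROWS' [OPENING]. ROWS is JSON, a list that holds one entry, the list of rows, each a list of 4 numbers: the shift along the tool's x, y, z in m, then the turn about the tool's z in rad. In form: [[[tx, ty, tz, roll], ...]]. A call has 1 to 12 rows; each row is the pose to reach, as a shift and turn from the pose commanded when the call began, along the tool's axes at that moment; what a row does not reach only later rows make up. A row lasts 1/10 s, in which the tool goes at most 50 mm and 8.59 degrees, less where a joint would pass 70% of its speed; a pose out of reach is approached as far as the arm can. A call with a gripper value outside its range is refused whole. OPENING is the gripper command: -1 is shut, 1 is fully open, values between are in proportion, set as the call begins (- or left out, the last holds). The fingers move at their own pace and stop on an object; the grip force is fixed at half the most. Time passes only in rows, so rows that repeat a pose let the fingers close. It gives the time, the measured TCP pose, the force, the opening and the grip force at its end, in the units of the state.
- get_obs(): the state, without advancing time (a new reading comes with each control period).
- snapshot(name): name is "scene" or "top"; returns (picture, depth): 480x640x3 uint8, red, green, blue; 480x640 float32, m along the optical axis (not along the pixel's ray), 0 where there is no reading.
- get_calibration(name): a dict with "fx", "fy", "cx", "cy" (pixels), "world_from_camera" (4x4, takes a point from camera to world coordinates). Camera axes: x right, y down, z forward; pixel columns grow to the right and rows downward; lengths in m; the calibration is good to about 2 mm. A picture is of the moment at which its call begins. get_calibration takes no time and is no camera call.
- hand_in(): hands the job in; it is judged then, once.
Trained networks look in the newest picture that a camera, given by its name, has taken for a name from the list of things; names that differ only in an ending like _2 or _b are one class to them, and where a whole thing is asked for, a point or a joint stands for the part that bears it (a point fixed in the world has none). Each returns a list of dicts, best first, with "conf" (0 to 1); they miss things now and then, are a little off and sometimes report something else, mostly with a low value. They report only what shows in the picture. A call takes as long as a camera call.
- regions_of(camera, label): "pixels" (480x640 bool, what is visible of it) and "centre" ([column, row] in pixels, amid what is visible of it).
- pinpoint(camera, label): "centre" ([column, row] in pixels: a listed point, or the origin of a listed thing).
The state is a dict: "t": time; "q": joint angles; "joint_vel": joint speeds; "joint_efforts": joint torques, N m; "position": TCP position; "orientation": TCP orientation; "ft_force": force on the tool from outside, world axes, zero at the start; "torque": the same for the moment, N m; "opening": finger opening in m; "grip_force": force on a finger pad.
Only numpy, scipy, OpenCV 4.12 (cv2) and the standard library are available. Lean on these libraries where they do the work, as an engineer would, in place of code of your own. Each camera call takes 0.05 s, during which the arm holds its last target. There are 200 camera calls.

## Working session

There is one attempt and no reset: what is moved stays moved. The work goes in short steps, Python scripts to look and compute and a shell command to move; the robot and the scene stay as the last step left them, time stands still between calls to the robot, and variables do not carry over. Pictures are saved under pics/ and viewed, at most 10 in all, crops included, and the job is handed in when it is done.

```bash
mkdir -p pics; cat > h.py <<'E'
import numpy as np, cv2
from cell import *
def world(cam,u,v,d):
    c=get_calibration(cam); p=np.array([(u-c['cx'])/c['fx']*d,(v-c['cy'])/c['fy']*d,d,1]); return (np.array(c['world_from_camera'])@p)[:3]
def at_z(cam,u,v,z):
    c=get_calibration(cam); T=np.array(c['world_from_camera']); r=T[:3,:3]@np.array([(u-c['cx'])/c['fx'],(v-c['cy'])/c['fy'],1]); o=T[:3,3]
    return o+r*(z-o[2])/r[2]
E
python3 - <<'E'
from h import *
o=get_obs(); print(o['t'],o['position'],np.round(o['orientation'],3).tolist(),o['opening'])
for n in('top','scene'):
    p,d=snapshot(n); cv2.imwrite(f'pics/{n}0.png',p[...,::-1])
    for l in('case','guard_tab','zero_top','erase_top','angle_gauge','block_holder','ejector_pin','depth_rod'):
        for r in pinpoint(n,l)[:2]:
            u,v=r['centre']; dd=d[int(v),int(u)]
            print(n,l,round(r['conf'],2),np.round([u,v]),np.round(world(n,u,v,dd),3))
E
```

```text
0.0 [ 0.18256559 -0.70113481  0.21777632] [[0.968, 0.252, -0.001], [0.252, -0.968, 0.001], [-0.0, -0.002, -1.0]] 0.0929317925907213
top case 0.62 [341. 286.] [ 0.525 -0.051  0.185]
top guard_tab 0.86 [318. 296.] [ 0.501 -0.004  0.224]
top angle_gauge 0.72 [144. 262.] [0.579 0.359 0.149]
top block_holder 0.92 [476. 241.] [ 0.623 -0.339  0.156]
top ejector_pin 0.67 [390. 174.] [ 0.777 -0.164  0.128]
top depth_rod 0.89 [242. 175.] [0.772 0.162 0.136]
scene case 0.71 [284. 248.] [ 0.586 -0.071  0.181]
scene guard_tab 0.57 [305. 203.] [ 0.504 -0.002  0.221]
scene erase_top 0.54 [428. 308.] [0.777 0.161 0.123]
scene angle_gauge 0.75 [467. 226.] [0.585 0.363 0.129]
scene block_holder 0.91 [150. 321.] [ 0.676 -0.342  0.16 ]
scene ejector_pin 0.75 [262. 358.] [ 0.784 -0.169  0.119]
scene depth_rod 0.89 [432. 312.] [0.787 0.162 0.124]
scene depth_rod 0.46 [150. 320.] [ 0.673 -0.343  0.16 ]
```

View pics/top0.png

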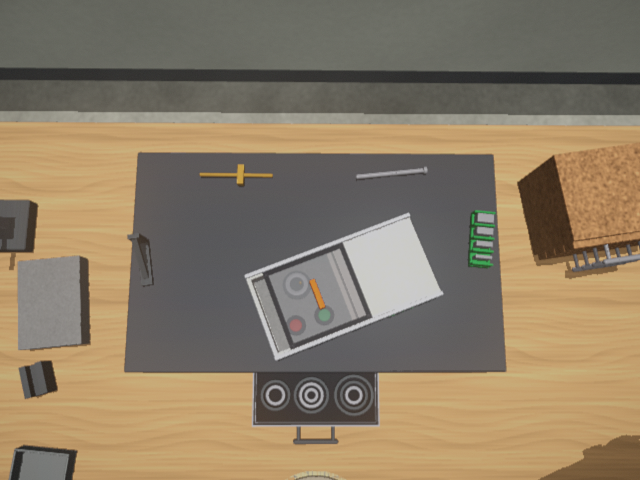

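View pics/scene0.png

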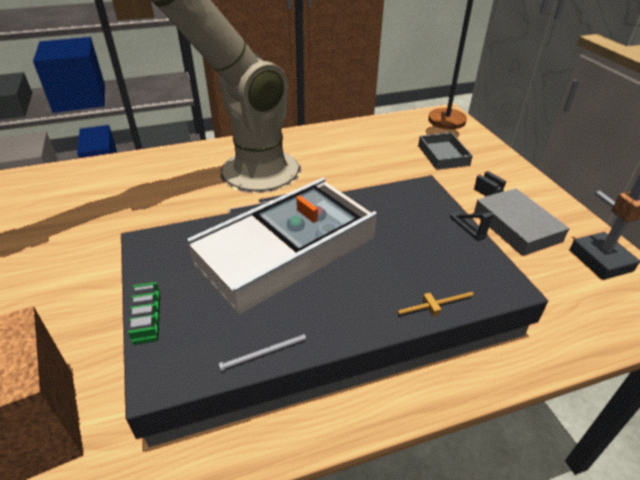

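The top view shows the case rotated about 20°, with its bay toward the image left. The tab is at about (318,294), the green key at (324,315), the red key at (295,325), and the guard is near shut. The scene view agrees.

```bash
python3 - <<'E'
from h import *
p,d=snapshot('top'); c=get_calibration('top'); T=np.array(c['world_from_camera'])
v,u=np.mgrid[:480,:640]; P=np.stack([(u-c['cx'])/c['fx']*d,(v-c['cy'])/c['fy']*d,d],-1)@T[:3,:3].T+T[:3,3]
m=((P[...,2]>.165)&(P[...,2]<.25)&(u>230)&(u<455)&(v>200)&(v<370)&(d>0)).astype(np.uint8)
n,l,s,_=cv2.connectedComponentsWithStats(m); k=1+s[1:,4].argmax()
cs,_=cv2.findContours((l==k).astype(np.uint8),0,2); hull=cs[0][:,0]
H=P[hull[:,1],hull[:,0]][:,:2].astype(np.float32)
r=cv2.minAreaRect(H*1000); print('rect',r, cv2.boxPoints(r).round())
t=(P[...,2]>.205)&(u>290)&(u<345)&(v>265)&(v<325); print('tab px',t.sum(),P[t].mean(0),np.percentile(P[t][:,2],[10,50,90]))
rt=cv2.minAreaRect((P[t][:,:2]*1000).astype(np.float32)); print(rt)
hsv=cv2.cvtColor(p,cv2.COLOR_RGB2HSV).astype(int); h,S=hsv[...,0],hsv[...,1]
box=(u>270)&(u<345)&(v>300)&(v<345)
for nm,mm in(('green',(h>45)&(h<85)&(S>60)&box),('red',((h<6)|(h>172))&(S>60)&box&(v>310))):
    cu,cv_=u[mm].mean(),v[mm].mean(); print(nm,mm.sum(),cu,cv_,at_z('top',cu,cv_,.16), np.median(P[mm][:,2]))
for q in((246,275),(408,215),(442,294),(277,358)): print(at_z('top',*q,.19))
E
```

```text
rect ((528.2385864257812, -56.87164306640625), (182.2965087890625, 361.48590087890625), 21.257301330566406) [[ 378.   79.]
 [ 509. -258.]
 [ 679. -192.]
 [ 548.  145.]]
tab px 212 [ 0.50272387 -0.00112179  0.28036783] [0.2193279  0.22298017 0.22562241]
((481.0149841308594, -2.6073646545410156), (112.18710327148438, 29.86017417907715), 1.4305413961410522)
green 0 nan nan [nan nan nan] nan
red 110 295.3727272727273 324.92727272727274 [0.44779913 0.04123838 0.16      ] 0.18685141689444584
[0.54641703 0.14043    0.19      ]
[ 0.67130399 -0.1900781   0.19      ]
[ 0.50869295 -0.2537865   0.19      ]
[0.38308764 0.07591152 0.19      ]<stdin>:14: RuntimeWarning: Mean of empty slice.
  ret = ret.dtype.type(ret / rcount)
  return _methods._mean(a, axis=axis, dtype=dtype,
```

Measured results:
- **Case:** centre (0.528, -0.057), with +y along (-0.362, 0.932).
- **Keys:** the red key comes out at case (-40, 120), so green is at (-40, 55), world (0.471, -0.020).
- **Tab:** at case y of about 59, so the guard is about 26 mm open.

I'll push with shut fingers, with tool x along case +y.

```bash
python3 -m jog '[[[0.04,-0.026,-0.02,-0.08],[0.08,-0.052,-0.04,-0.2],[0.12,-0.08,-0.06,-0.3],[0.16,-0.105,-0.08,-0.4],[0.2,-0.13,-0.08,-0.5],[0.24,-0.16,-0.08,-0.6],[0.28,-0.185,-0.08,-0.7],[0.32,-0.21,-0.08,-0.8],[0.36,-0.235,-0.08,-0.85],[0.395,-0.26,-0.08,-0.85],[0.395,-0.26,-0.08,-0.85]]]' -1
python3 - <<'E'
from h import *
o=get_obs();R=np.array(o['orientation']);p=np.array(o['position'])
c=np.array([.528,-.057]);y=np.array([-.3625,.932]);x=np.array([.932,.3625])
t=np.r_[c-.005*x+.100*y,.29]; print(R.T@(t-p), (np.arctan2(y[1],y[0])-np.arctan2(R[1,0],R[0,0])),p,o['q'])
E
```

```text
t: 2.05
position: [0.504, -0.3442, 0.299]
orientation: [[0.441, 0.897, 0.003], [0.897, -0.441, 0.002], [0.003, 0.001, -1.0]]
ft_force: [1.5, 0.2, -0.2]
opening: 0.0096
grip_force: 0.0
[ 0.33224164 -0.18224651  0.00984943] 0.8279632986927568 [ 0.50399666 -0.34420029  0.29898694] [ 0.72147577  0.39556072 -0.30121177  1.76716886  0.13254463  0.99761704
 -0.08675675]
```

```bash
python3 -m jog '[[[0.04,-0.022,0,-0.1],[0.08,-0.044,0,-0.2],[0.12,-0.066,0,-0.3],[0.16,-0.088,0,-0.4],[0.2,-0.11,0,-0.5],[0.24,-0.132,0,-0.6],[0.28,-0.154,0,-0.7],[0.31,-0.17,0,-0.8],[0.332,-0.182,0,-0.828],[0.332,-0.182,0,-0.828],[0.332,-0.182,0,-0.828]]]' -1
cat > st.py <<'E'
from h import *
o=get_obs();R=np.array(o['orientation']);p=np.array(o['position'])
c=np.array([.528,-.057]);y=np.array([-.3625,.932]);x=np.array([.932,.3625])
print('t',round(o['t'],2),'case xy z',np.round([(p[:2]-c)@x,(p[:2]-c)@y,p[2]],4),'yawerr',round(np.arctan2(y[1],y[0])-np.arctan2(R[1,0],R[0,0]),3),'Fcase',np.round([o['ft_force'][:2]@x,o['ft_force'][:2]@y,o['ft_force'][2]],1),'q',np.round(o['q'],2))
E
python3 st.py
```

```text
t: 3.15
position: [0.486, 0.0274, 0.2986]
orientation: [[-0.354, 0.935, -0.0], [0.935, 0.354, -0.001], [-0.001, -0.0, -1.0]]
ft_force: [0.4, -0.6, 1.1]
opening: 0.0006
grip_force: 0.0
t 3.15 case xy z [-0.0085  0.0939  0.2986] yawerr 0.009 Fcase [ 0.1 -0.7  1.1] q [ 0.33  0.27 -0.62  2.    0.2   0.93 -0.03]
```

```bash
python3 - <<'E'
from h import *
p,d=snapshot('top'); cv2.imwrite('pics/t1.png',cv2.resize(p[200:380,220:460,::-1],None,fx=3,fy=3)) 
E
```

```text
(no output)
```

View pics/t1.png

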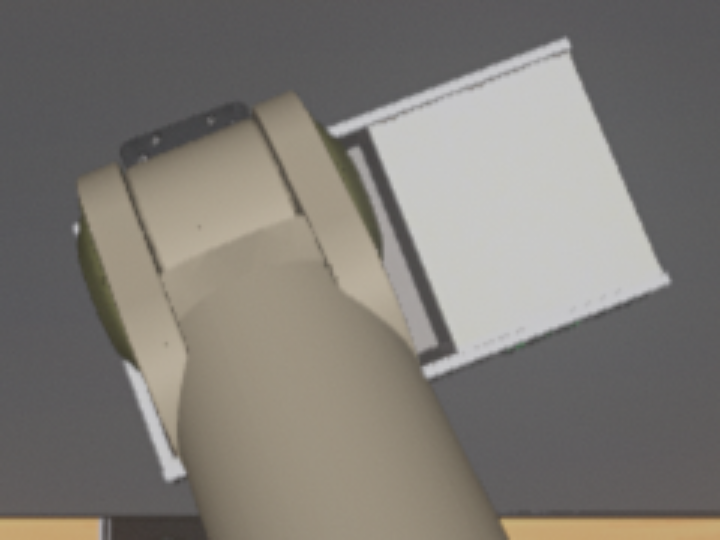

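```bash
python3 -m jog '[[[0,0,0.03,0],[0,0,0.065,0],[0,0,0.098,0],[0,0,0.098,0]]]' -1; python3 st.py
```

```text
t: 3.6
position: [0.484, 0.0258, 0.1975]
orientation: [[-0.352, 0.936, -0.006], [0.936, 0.352, -0.001], [0.001, -0.006, -1.0]]
ft_force: [-0.6, -0.4, -0.1]
opening: 0.0007
grip_force: 0.0
t 3.6 case xy z [-0.011   0.0932  0.1975] yawerr 0.011 Fcase [-0.7 -0.2 -0.1] q [ 0.26  0.39 -0.57  2.13  0.32  0.71 -0.17]
```

```bash
python3 -m jog '[[[-0.01,0.002,-0.002,0],[-0.02,0.004,-0.004,0],[-0.035,0.006,-0.004,-0.01],[-0.05,0.008,-0.004,-0.01],[-0.065,0.008,-0.004,-0.01],[-0.08,0.008,-0.004,-0.01],[-0.095,0.008,-0.004,-0.01],[-0.11,0.008,-0.004,-0.01],[-0.125,0.008,-0.004,-0.01],[-0.135,0.008,-0.004,-0.01],[-0.14,0.008,-0.004,-0.01]]]' -1; python3 st.py
```

```text
t: 4.7
position: [0.5435, -0.1014, 0.2044]
orientation: [[-0.362, 0.932, -0.0], [0.932, 0.362, -0.0], [-0.0, -0.0, -1.0]]
ft_force: [0.5, 3.2, 1.1]
opening: 0.0005
grip_force: 1.4
t 4.7 case xy z [-0.0016 -0.047   0.2044] yawerr -0.0 Fcase [1.6 2.8 1.1] q [ 0.47  0.46 -0.55  1.99  0.33  0.78  0.1 ]
```

Pushing force is about 3 N, as expected. I'll continue to the stop in small steps.

```bash
python3 -m jog '[[[-0.004,0,0,0],[-0.008,0,0,0],[-0.012,0,0,0],[-0.014,0,0,0],[-0.016,0,0,0],[-0.016,0,0,0]]]' -1; python3 st.py
```

```text
t: 5.3
position: [0.5472, -0.1112, 0.2044]
orientation: [[-0.366, 0.931, -0.003], [0.931, 0.366, 0.004], [0.005, -0.002, -1.0]]
ft_force: [-5.3, 14.0, 4.0]
opening: 0.0003
grip_force: 7.7
t 5.3 case xy z [-0.0018 -0.0575  0.2044] yawerr -0.004 Fcase [ 0.1 15.   4. ] q [ 0.49  0.47 -0.55  1.97  0.33  0.79  0.13]
```

```bash
python3 -m jog '[[[-0.002,0,0,0],[-0.004,0,0,0],[-0.004,0,0,0]]]' -1; python3 st.py
```

```text
t: 5.6
position: [0.5472, -0.1113, 0.2044]
orientation: [[-0.368, 0.93, -0.006], [0.93, 0.368, 0.007], [0.009, -0.003, -1.0]]
ft_force: [-12.8, 24.6, 9.9]
opening: 0.0007
grip_force: 14.0
t 5.6 case xy z [-0.0018 -0.0576  0.2044] yawerr -0.006 Fcase [-3.  27.6  9.9] q [ 0.5   0.47 -0.55  1.97  0.33  0.8   0.14]
```

```bash
python3 -m jog '[[[0.012,0,0,0],[0.02,0,0,0],[0.02,0,-0.04,0],[0.02,0,-0.08,0],[-0.02,0,-0.1,0],[-0.06,0,-0.1,0],[-0.1,0,-0.1,0],[-0.14,0,-0.1,0],[-0.18,0,-0.1,0],[-0.18,0,-0.1,0]]]' -1; python3 st.py
python3 - <<'E'
from h import *
for n in('top','scene'):
    p,d=snapshot(n)
    if n=='top': cv2.imwrite('pics/t2.png',cv2.resize(p[200:380,220:460,::-1],None,fx=3,fy=3))
    else: cv2.imwrite('pics/s2.png',cv2.resize(p[150:330,170:410,::-1],None,fx=3,fy=3))
    c=np.array([.528,-.057]);y=np.array([-.3625,.932]);x=np.array([.932,.3625])
    for l in('zero_top','erase_top','guard_tab'):
        for r in pinpoint(n,l)[:1]:
            u,v=r['centre']; w=world(n,u,v,np.median(d[int(v)-1:int(v)+2,int(u)-1:int(u)+2])); print(n,l,r['conf'],u,v,w.round(4),'case',(w[:2]-c)@x,(w[:2]-c)@y)
E
```

```text
t: 6.6
position: [0.6155, -0.294, 0.3031]
orientation: [[-0.356, 0.934, -0.001], [0.934, 0.356, -0.003], [-0.002, -0.002, -1.0]]
ft_force: [-0.5, 0.0, -1.3]
opening: 0.0006
grip_force: 0.0
t 6.6 case xy z [-0.0043 -0.2526  0.3031] yawerr 0.007 Fcase [-0.4  0.2 -1.3] q [ 0.7   0.52 -0.53  1.59  0.29  1.11  0.46]
top erase_top 0.54 295.8 328.6 [0.4405 0.0405 0.1533] case -0.0462020384559999 0.1225802561967827
top guard_tab 0.59 380.5 269.4 [ 0.5541 -0.1265  0.223 ] case -0.0008746626258886159 -0.0742460160321167
scene zero_top 0.53 294.6 217.8 [ 0.4625 -0.0151  0.1535] case -0.04582690099760419 0.06273758016164367
scene erase_top 0.59 318.2 208.5 [0.4476 0.0462 0.155 ] case -0.037498444904708154 0.1253148943203354
scene guard_tab 0.66 254.8 224.6 [ 0.5002 -0.1127  0.1866] case -0.04608796030622116 -0.041864924253339084
```

View pics/t2.png

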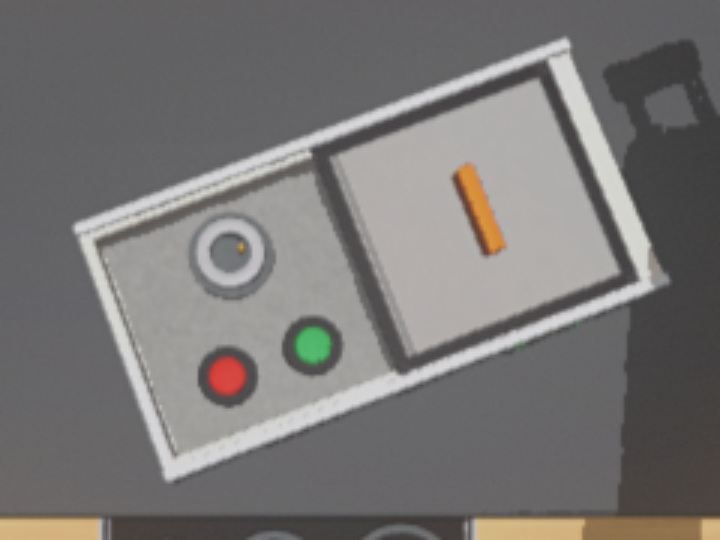

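The top view shows the guard fully open (tab at case y of about -75). The bay is clear, with green at crop (312,345), pixel (324,315), and red at crop (228,376). Next I'll refine the green position by colour.

```bash
python3 - <<'E'
from h import *
c=np.array([.528,-.057]);y=np.array([-.3625,.932]);x=np.array([.932,.3625])
p,d=snapshot('top'); v,u=np.mgrid[:480,:640]; q=p.astype(int); r,g,b=q[...,0],q[...,1],q[...,2]
box=(u>280)&(u<345)&(v>300)&(v<345)
for n,m in(('green',(g>r+40)&(g>b+20)&box),('red',(r>g+60)&box)):
    U,V=u[m].mean(),v[m].mean(); D=np.median(d[m]); w=world('top',U,V,D); print(n,m.sum(),U,V,w,'case',(w[:2]-c)@x,(w[:2]-c)@y)
    if n=='green':G=w
o=get_obs();R=np.array(o['orientation']); print(R.T@(np.r_[G[:2],.25]-o['position']), np.arctan2(y[1],y[0])-np.arctan2(R[1,0],R[0,0]),o['position'])
E
```

```text
green 125 323.904 314.64 [ 0.46887828 -0.01712667  0.15365979] case -0.040647364765671344 0.05859356417220562
red 130 295.2769230769231 325.0076923076923 [0.44777793 0.04161858 0.15334069] case -0.03901773525005508 0.12099301857845932
[ 0.30360653 -0.03886922  0.05487035] -0.0021793538460797013 [ 0.61573352 -0.28565491  0.30499652]
```

```bash
python3 -m jog '[[[0.04,-0.005,0,0],[0.08,-0.01,0,0],[0.12,-0.015,0,0],[0.16,-0.02,0,0],[0.2,-0.026,0,0],[0.24,-0.031,0,0],[0.28,-0.036,0,0],[0.304,-0.039,0.02,0],[0.304,-0.039,0.05,0],[0.304,-0.039,0.07,0],[0.304,-0.039,0.07,0],[0.304,-0.039,0.07,0]]]' -1; python3 st.py
```

```text
t: 8.25
position: [0.469, -0.0171, 0.2351]
orientation: [[-0.364, 0.931, -0.0], [0.931, 0.364, 0.0], [0.0, -0.0, -1.0]]
ft_force: [0.0, -0.6, -0.1]
opening: 0.0004
grip_force: 0.0
t 8.25 case xy z [-0.0405  0.0586  0.2351] yawerr -0.002 Fcase [-0.2 -0.6 -0.1] q [ 0.41  0.33 -0.63  2.12  0.27  0.77 -0.02]
```

```bash
python3 - <<'E'
from h import *
snapshot('top')
o=get_obs();R=np.array(o['orientation']); print(R.T@(np.array([.469,-.0175,.175])-o['position']),o['position'])
E
```

```text
[-0.00011283 -0.00058596  0.06052172] [ 0.46944417 -0.01718271  0.2355222 ]
```

```bash
python3 -m jog '[[[0,0,0.03,0],[0,0,0.06,0],[0,0,0.07,0],[0,0,0.075,0],[0,0,0.08,0],[0,0,0.083,0],[0,0,0.086,0],[0,0,0.086,0]]]' -1; python3 st.py
```

```text
t: 9.1
position: [0.4697, -0.0174, 0.1491]
orientation: [[-0.363, 0.932, 0.002], [0.932, 0.363, -0.0], [-0.001, 0.002, -1.0]]
ft_force: [1.2, 0.2, 5.0]
opening: 0.0005
grip_force: 2.3
t 9.1 case xy z [-0.04    0.0581  0.1491] yawerr -0.001 Fcase [ 1.2 -0.3  5. ] q [ 0.31  0.45 -0.53  2.22  0.42  0.57 -0.17]
```

```bash
python3 -m jog '[[[0,0,0.002,0],[0,0,0.004,0],[0,0,0.006,0],[0,0,0.007,0],[0,0,0.007,0],[0,0,0.007,0]]]' -1; python3 st.py
```

```text
t: 9.7
position: [0.4701, -0.0174, 0.1472]
orientation: [[-0.363, 0.932, 0.006], [0.932, 0.364, -0.005], [-0.006, 0.004, -1.0]]
ft_force: [-19.7, -2.5, 90.7]
opening: 0.0006
grip_force: 45.2
t 9.7 case xy z [-0.0396  0.0579  0.1472] yawerr -0.001 Fcase [-19.3   4.8  90.7] q [ 0.3   0.45 -0.53  2.22  0.43  0.56 -0.18]
```

The key is fully down: hard stop at z 0.147, 6 mm below its top. I'll retract and go to the far side of the tab.

```bash
python3 -m jog '[[[0,0,-0.01,0],[0,0,-0.05,0],[0,0,-0.1,0],[0,0,-0.13,0],[-0.04,0.01,-0.14,0],[-0.08,0.02,-0.14,0],[-0.12,0.03,-0.14,0],[-0.15,0.04,-0.14,0],[-0.172,0.04,-0.14,0],[-0.172,0.04,-0.14,0],[-0.172,0.04,-0.14,0]]]' -1; python3 st.py; python3 - <<'E'
from h import *
snapshot('top')
E
python3 st.py
```

```text
t: 10.8
position: [0.5682, -0.1629, 0.2813]
orientation: [[-0.363, 0.932, -0.001], [0.932, 0.363, 0.001], [0.001, -0.001, -1.0]]
ft_force: [-0.6, -0.4, -0.5]
opening: 0.0005
grip_force: 0.0
t 10.8 case xy z [-0.0009 -0.1133  0.2813] yawerr -0.001 Fcase [-0.7 -0.1 -0.5] q [ 0.6   0.43 -0.59  1.82  0.28  0.98  0.27]
t 10.85 case xy z [-0.0007 -0.1126  0.2816] yawerr -0.002 Fcase [ 0.2 -0.5 -0.4] q [ 0.6   0.43 -0.59  1.82  0.28  0.98  0.27]
```

```bash
python3 -m jog '[[[0,0,0.03,0],[0,0,0.06,0],[0,0,0.078,0],[0,0,0.078,0],[0.012,0,0.078,0],[0.022,0,0.078,0],[0.035,0,0.078,0],[0.05,0,0.078,0],[0.065,0,0.078,0],[0.08,0,0.078,0],[0.095,0,0.078,0],[0.11,0,0.078,0]]]' -1; python3 st.py
```

```text
t: 12.05
position: [0.5284, -0.0594, 0.2038]
orientation: [[-0.364, 0.931, 0.0], [0.931, 0.364, -0.0], [-0.0, 0.0, -1.0]]
ft_force: [2.7, -2.8, 1.3]
opening: 0.0003
grip_force: 1.7
t 12.05 case xy z [-0.0005 -0.0023  0.2038] yawerr -0.001 Fcase [ 1.5 -3.5  1.3] q [ 0.42  0.44 -0.57  2.03  0.34  0.76  0.02]
```

```bash
python3 -m jog '[[[0.012,0,0,0],[0.024,0,0,0],[0.036,0,0,0],[0.046,0,0,0],[0.054,0,0,0],[0.06,0,0,0],[0.065,0,0,0],[0.069,0,0,0],[0.072,0,0,0]]]' -1; python3 st.py
```

```text
t: 12.95
position: [0.5025, 0.0066, 0.2035]
orientation: [[-0.363, 0.932, -0.0], [0.932, 0.363, 0.0], [0.0, -0.0, -1.0]]
ft_force: [3.1, -2.3, 0.2]
opening: 0.0002
grip_force: 1.3
t 12.95 case xy z [-0.0007  0.0685  0.2035] yawerr -0.001 Fcase [ 2.  -3.2  0.2] q [ 0.31  0.41 -0.58  2.09  0.33  0.73 -0.11]
```

```bash
python3 -m jog '[[[0.003,0,0,0],[0.005,0,0,0],[0.007,0,0,0],[0.008,0,0,0],[0.008,0,0,0]]]' -1; python3 st.py
```

```text
t: 13.45
position: [0.501, 0.0103, 0.2036]
orientation: [[-0.361, 0.933, 0.002], [0.933, 0.361, -0.004], [-0.004, 0.0, -1.0]]
ft_force: [9.0, -14.1, -1.2]
opening: 0.0011
grip_force: 8.1
t 13.45 case xy z [-0.0008  0.0725  0.2036] yawerr 0.002 Fcase [  3.3 -16.4  -1.2] q [ 0.3   0.4  -0.58  2.1   0.34  0.73 -0.13]
```

```bash
python3 -m jog '[[[0.002,0,0,0],[0.004,0,0,0],[0.004,0,0,0]]]' -1; python3 st.py; python3 -m jog '[[[-0.012,0,0,0],[-0.025,0,0,0],[-0.025,0,-0.04,0],[-0.025,0,-0.08,0],[-0.06,0,-0.1,0],[-0.1,0,-0.1,0],[-0.15,0,-0.1,0],[-0.2,0,-0.1,0],[-0.25,0,-0.1,0],[-0.3,0,-0.1,0],[-0.3,0,-0.1,0],[-0.3,0,-0.1,0]]]' -1; python3 - <<'E'
from h import *
p,d=snapshot('top'); cv2.imwrite('pics/t3.png',p[...,::-1])
c=np.array([.528,-.057]);y=np.array([-.3625,.932]);x=np.array([.932,.3625])
for l in('guard_tab','angle_gauge','block_holder','ejector_pin','depth_rod'):
    for r in pinpoint('top',l)[:1]:
        u,v=r['centre']; w=world('top',u,v,d[int(v),int(u)]); print(l,r['centre'],w.round(3),(w[:2]-c)@y)
E
python3 st.py
```

```text
t: 13.75
position: [0.5009, 0.0104, 0.2037]
orientation: [[-0.358, 0.934, 0.003], [0.934, 0.358, -0.008], [-0.008, 0.0, -1.0]]
ft_force: [14.8, -27.3, -3.5]
opening: 0.0004
grip_force: 15.0
t 13.75 case xy z [-0.0008  0.0726  0.2037] yawerr 0.005 Fcase [  3.9 -30.8  -3.5] q [ 0.29  0.4  -0.58  2.1   0.34  0.73 -0.14]
t: 14.95
position: [0.6066, -0.2624, 0.3023]
orientation: [[-0.362, 0.932, -0.002], [0.932, 0.362, 0.002], [0.003, -0.001, -1.0]]
ft_force: [-0.0, 1.4, 0.1]
opening: 0.0002
grip_force: 0.0
guard_tab [305.7, 300.1] [0.494 0.02  0.22 ] 0.0839100496654926
angle_gauge [142.8, 265.0] [0.571 0.36  0.153] 0.37301999402175645
block_holder [474.4, 241.0] [ 0.576 -0.253  0.417] -0.19992961433433198
ejector_pin [389.9, 171.1] [ 0.784 -0.164  0.132] -0.19249893714156258
depth_rod [241.6, 175.6] [0.771 0.162 0.135] 0.11589167196125026
t 15.25 case xy z [ 0.     -0.2184  0.304 ] yawerr -0.003 Fcase [0.5 0.6 0.6] q [ 0.67  0.49 -0.54  1.64  0.28  1.09  0.43]
```

View pics/t3.png

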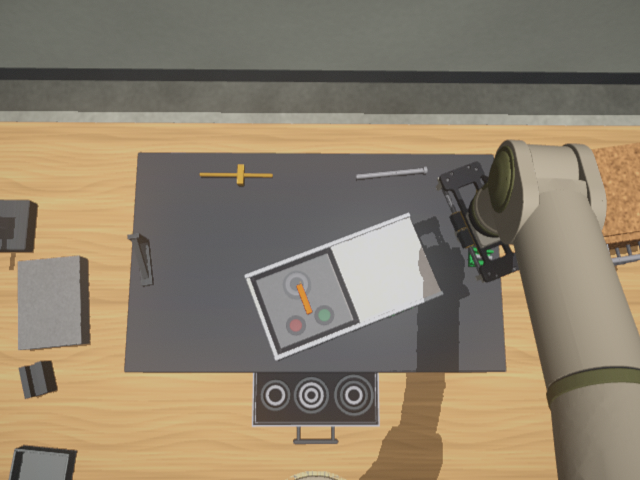

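The picture shows the guard fully shut, with the tab at pixel (306,300), which is case y 84 mm. The other tools are in place, the keys are up, and the arm is clear.

```bash
python3 -c "from cell import hand_in; print(hand_in())"
```

```text
the job is handed in; nothing more can be done
None
```

The guard was slid fully open to its stop, the green zero key pressed fully down without touching the red key, and the guard slid fully shut again; the other tools look unmoved (the arm partly hid the block holder in the last picture), and the job was handed in at about 15 s.

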